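# Pack out and hold a walnut blank in the drilling jig

### The arm

A 6-joint arm with a two-finger parallel gripper is mounted at the origin on the work surface. World frame = base frame: x ahead of the robot, y to its left, z up, the work surface at z = 0. Lengths are in m, angles in rad, forces in N, time in s.
With the tool pointing down it reaches from about 0.425 to 0.95 m from the base axis. Payload 3.5 kg.
Tool frame: the origin (TCP) lies on the centre line of the jaws, within the pads' length; the fingertips stand 11 mm ahead of it and the grasp point (between the pads) lies 8 mm behind it; z points along the fingers, y is the line along which they close (so a half turn about z gives the same grasp; the last joint's range is limited). The gripper opens to 85 mm and grips with 20 to 120 N. Pads are 22 mm wide; open, the fingers measure 114 mm over their backs; the gripper's body (76 mm by 85 mm) begins 54 mm behind the grasp point. The pads swing forward as they close: fully open they stand 13 mm farther back than shut.
Start: joints at [-1.486, 0.286, 1.577, -0, 1.279, -0.15], TCP at [0.157, -0.656, 0.242] pointing down, gripper open.
Joint ranges: [-2.77, 2.77], [-0.9, 2.22], [0.21, 2.48], [-1.53, 4.67], [0.24, 2.81], [-2.84, 2.84]. Speed limits (rad/s): [2.79, 2.79, 3.14, 3.14, 3.14, 3.14].

### API

Orientations are given as a unit quaternion [x, y, z, w].
In Python, from plant import ctrl gives the robot as it stands.
- The arm moves only by the tool step_arm, never from a script. Its argument "motion" is a list of rows, each an object with "offset": the shift along the tool's x, y, z in m, a list of three; "twist": the turn about the tool's z in degrees. A call has 1 to 12 rows; each row is the pose to reach, as a shift and turn from the pose commanded when the call began, along the tool's axes at that moment; what a row does not reach only later rows make up. A row lasts 1/10 s, in which the tool goes at most 50 mm and 8.59 degrees, less where a joint would pass 70% of its speed; a pose out of reach is approached as far as the arm can. A call with a gripper value outside its range is refused whole. "gripper" is the finger opening in m, from 0 to 0.0854, set as the call begins (left out, the last holds). The fingers move at their own pace and stop on an object; "grip_force" is the grip in N (left out, the last holds). Time passes only in rows, so rows that repeat a pose let the fingers close. It gives the time, the measured TCP pose, the force, the opening and the grip force at its end, in the units of the state.
- ctrl.get_state(): the state, without advancing time (a new reading comes with each control period).
- ctrl.read_camera(name): name is "scene" or "top" or "wrist"; returns the picture (384x512x3 uint8, blue, green, red); there is no depth.
- ctrl.calibration(name): a dict with "fx", "fy", "cx", "cy" (pixels), "k1" (the pictures are not rectified: a ray, as slopes to the right and down, at radius r is drawn at 1 + k1 r^2 times it, then the intrinsics apply), "cam_to_world" (4x4, takes a point from camera to world coordinates). Camera axes: x right, y up, looking along -z (the intrinsics and any distortion apply to the point x, -y, -z); pixel columns grow to the right and rows downward; lengths in m; the calibration is good to about 2 mm. A picture is of the moment at which its call begins: read the wrist's pose just before it. calibration takes no time and is no camera call; for the wrist camera it gives the pose at the moment of the call.
- ctrl.sign_off(): hands the job in; it is judged then, once.
The state is a dict: "time": time; "qpos": joint angles; "dq": joint speeds; "joint_efforts": joint torques, N m; "eef_pos": TCP position; "tcp_rot": TCP orientation; "contact_force": force on the tool from outside, world axes, zero at the start; "wrist_torque": the same for the moment, N m; "opening": opening from 0.0 (shut) to 1.0 (fully open); "finger_force": force on a finger pad.
Only numpy, scipy, OpenCV 4.12 (cv2) and the standard library are available. Lean on these libraries where they do the work, as an engineer would, in place of code of your own. Each camera call takes 0.05 s, during which the arm holds its last target. There are 200 camera calls.

### The job

Get the walnut blank ready for drilling: first lock the jig's swinging fence by sliding its barrel bolt fully home into the keeper. Then take the thinnest spacer from the rack, stand it in the one gap beside the blank that is wide enough for it, right down on the jig board, and let go of it. Finally push the blank square and flush against the fence with the fingers and finish while still holding it firmly pressed there, without letting go; leave everything else where it is.

Things in the scene. Friction and masses are not known exactly. Their poses are not given: they have to be found in the camera images.
- jig: Drilling jig fixed to the bench: plywood board, top at z 18 mm. Origin on the bench surface; the board spans x -115 to 115, y -205 to 145 mm. Its x axis points across to the fence (away from the robot, turned up to 0.15 rad), y along the fence. The square fence's front face lies at jig x = 55; a blank flush with it has its origin at jig x = 25
- fence: Light wooden bar along jig y on the board's far side, 30 (x) x 290 x 30 mm high. Origin on its front face at jig (55, 0, 18), axes as the jig's. It pivots on a pin 125 mm to its +y. Square at the start, but until bolted it swings away (+x, up to 0.2 rad) if pushed with over 4 N. The bolt lies on top of its -y end; a pin 22 mm high stands at jig (50, -128)
- bolt (a joint): Travel of the steel barrel bolt on the fence's top, m: 0 drawn back, 0.030 fully home in the keeper. It slides along jig -y (the robot's right) against about 2 N of friction and stays where it is left. Starts between 0 and 0.008. The keeper is a steel loop on a wooden post just off the fence's -y end
- bolt_knob (a point): Middle of the bolt's upright cylindrical steel knob, 15 mm thick and 20 mm tall, 84 mm above the bench (the knob reaches from 74 to 94 mm; a thinner 9 mm neck below it). The steel staples before and behind it and the keeper's loop are 67 to 70 mm above the bench at their tops. The knob moves with the bolt
- stop_short: Short wooden stop block fixed on the jig board: 60 (x) x 30 (y) x 20 mm high. Origin at the centre of its underside (at z 18 mm), axes as the jig's, centre at jig x +23 and jig y +75.5 or -75.5. It stands at one end of the blank, the long stop at the other; which is which changes
- stop_long: Long wooden stop block fixed on the jig board: 60 (x) x 56 (y) x 20 mm high, origin and axes as the short stop's, at the other end of the blank
- blank: Loose walnut blank, a dark rectangular tile 60 (x) x 90 (y) x 20 mm, 0.06 to 0.13 kg, lying on the jig board between the two stops, 9 to 15 mm short of the fence and up to 0.03 rad askew. Origin at the centre of its underside, z up. About 15.5 mm is free between it and the short stop and about 2.5 mm between it and the long stop (each +-1 mm)
- rack: Low wooden spacer rack, fixed on the bench, 182 (x) x 86 (y) x 18 mm, with three slots across it at x -60, 0 and +60 mm, each 32 mm wide with its floor at 9 mm. Origin at the centre of its underside. One spacer stands upright in each slot; which is in which slot changes
- spacer_12: The thinnest spacer: a loose light-wood plate 12 thick (its x) x 60 long (its y) x 56 mm tall (its z), standing on its 12 mm edge in a rack slot. Origin at the centre of its underside. About 30 g. In the gap its 12 mm thickness goes along jig y, its 60 mm length along jig x, and it stands 36 mm taller than blank and stops
- spacer_20: Spacer of the same wood, length and height, 20 mm thick: stays in the rack
- spacer_28: Spacer of the same wood, length and height, 28 mm thick: stays in the rack
- pin_on_jig: Bystander: a small walnut block 34 x 34 x 26 mm with a dowel, 91 mm tall in all, standing on the jig board's corner near jig (-88, -168)
- pencil: Bystander: flat carpenter's pencil 12 x 150 x 7 mm, lying along the jig board's near edge at jig x -98
- pin_a: Bystander: walnut block with a dowel, 34 x 34 x 106 mm tall, on the bench beyond the jig
- pin_b: Bystander: another like pin_a, right of the jig
- pin_c: Bystander: another like pin_a, on the bench far left
- mallet: Bystander: wooden carver's mallet, 260 mm long, 80 mm thick, lying on the bench right of the jig
- glue: Bystander: orange glue bottle 68 mm thick, 215 mm tall, standing on the bench right of the jig
- offcut: Bystander: walnut offcut 45 x 130 x 25 mm lying on the bench beyond the jig
Mind the look-alikes: they are no part of the job. Leave any purple look-alike of the blank alone.

How it is judged:
On the way, in this order (a step that is already met when the one before it is completed fails the run):
1. the bolt is fully home in the keeper with the fence square (value of joint bolt above 0.026 m and angle between the y axis of fence and the y axis of jig, either way round below 0.012 rad), for 0.2 s.
2. the thinnest spacer stands on the jig board in the wide gap, between the short stop and the blank, let go of (value of joint bolt above 0.026 m and horizontal distance between spacer_12 and stop_short below 0.034 m and horizontal distance between spacer_12 and blank below 0.066 m and z of spacer_12 in the frame of jig below 0.022 m and angle between spacer_12's own z axis and vertical below 0.25 rad and angle between the x axis of spacer_12 and the y axis of jig, either way round below 0.2 rad and contact force between the fingers and spacer_12 below 0.2 N), for 0.2 s.
At the end, for the whole second after the job is handed in: Bolt home (26 of 30 mm or more), fence square within 0.012 rad; 12 mm spacer stands on the board between short stop and blank (tilt under 0.25 rad), untouched; blank flat, within 2.5 mm and 0.03 rad of flush with the fence, still pressed against it by the fingers with over 2.5 N (all of step 1 and horizontal distance between spacer_12 and stop_short below 0.034 m and horizontal distance between spacer_12 and blank below 0.066 m and z of spacer_12 in the frame of jig below 0.022 m and angle between spacer_12's own z axis and vertical below 0.25 rad and angle between the x axis of spacer_12 and the y axis of jig, either way round below 0.2 rad and contact force between the arm and spacer_12 below 0.2 N and x of blank in the frame of fence above -0.0325 m and angle between the x axis of blank and the x axis of fence, either way round below 0.03 rad and z of blank in the frame of jig below 0.021 m and angle between blank's own z axis and vertical below 0.04 rad and contact force between blank and fence above 2.5 N and contact force between the fingers and blank above 2.5 N and linear speed of blank below 0.01 m/s); the arm keeps its last pose, push and grip.
It fails at once if another spacer is taken out of the rack or shoved about (distance of any of spacer_20, spacer_28 from where it was at the start of the episode above 0.02 m).
It fails at once if a bystander on the jig or the bench is knocked or shifted (distance of any of pin_on_jig, pin_a, pin_b, pin_c, glue, offcut from where it was at the start of the episode above 0.02 m or distance of any of pencil, mallet from where it was at the start of the episode above 0.03 m).
It also fails if it takes over 72 s, if anything falls off the work surface, if the arm or the gripper's body presses on something with over 40 N, if the wrist force passes 120 N, or if a joint passes its speed limit or range.

## Working session

There is one attempt and no reset: what is moved stays moved. The work goes in short steps, Python scripts to look and compute and a tool call to move; the robot and the scene stay as the last step left them, time stands still between calls to the robot, and variables do not carry over. Pictures are saved under pics/ and viewed, at most 10 in all, crops included, and the job is handed in when it is done.

Besides the shell and the picture viewer there is one more tool, called after "Call:" by a JSON object that holds its "op" and its "data". step_arm: Moves the arm, as the interface text tells. Its arguments: {"type":"object","properties":{"motion":{"type":"array"},"gripper":{"type":"number"},"grip_force":{"type":"number"}},"required":["motion"]}

```bash
mkdir -p pics; ls; cat > h.py <<'E'
import numpy as np, cv2
from plant import ctrl
from scipy.spatial.transform import Rotation as R
def ray(cal,u,v):
    x=(u-cal["cx"])/cal["fx"]; y=(v-cal["cy"])/cal["fy"]
    rd=np.hypot(x,y); r=rd
    for _ in range(30): r=rd/(1+cal["k1"]*r*r)
    s=r/rd if rd>0 else 1
    T=np.array(cal["cam_to_world"]); return T[:3,3],T[:3,:3]@np.array([x*s,-y*s,-1])
def at(cal,u,v,z):
    o,d=ray(cal,u,v); return (o+d*(z-o[2])/d[2])[:2]
def proj(cal,p):
    T=np.array(cal["cam_to_world"]); c=T[:3,:3].T@(np.array(p)-T[:3,3])
    x,y=c[0]/-c[2],-c[1]/-c[2]; k=1+cal["k1"]*(x*x+y*y)
    return cal["cx"]+cal["fx"]*x*k, cal["cy"]+cal["fy"]*y*k
E
python3 - <<'E'
from h import *
for n in("top","scene"):
    im=ctrl.read_camera(n); cv2.imwrite(f"pics/{n}0_raw.png",im)
    cv2.imwrite(f"pics/{n}0.png",cv2.resize(im,(800,600),interpolation=cv2.INTER_CUBIC))
    c=ctrl.calibration(n); print(n,c["fx"],c["cx"],c["cy"],c["k1"],np.round(c["cam_to_world"],3).tolist())
E
```

```text
pics
top 392.76176018672265 255.86176955731813 190.37800370464674 -0.050848596366824046 [[-0.045, 0.973, -0.226, 0.27], [-0.999, -0.044, 0.008, -0.044], [-0.002, 0.226, 0.974, 1.308], [0.0, 0.0, 0.0, 1.0]]
scene 478.3614149429688 260.32314867695715 193.92293278564304 0.06283023382842973 [[-0.811, -0.496, 0.31, 0.938], [0.585, -0.698, 0.414, 0.457], [0.011, 0.517, 0.856, 1.123], [0.0, 0.0, 0.0, 1.0]]
```

View pics/top0.png

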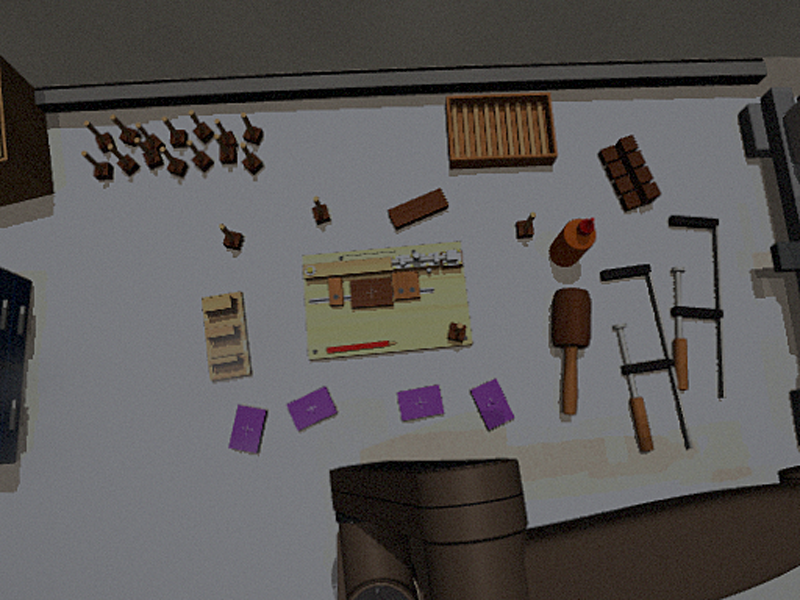

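View pics/scene0.png

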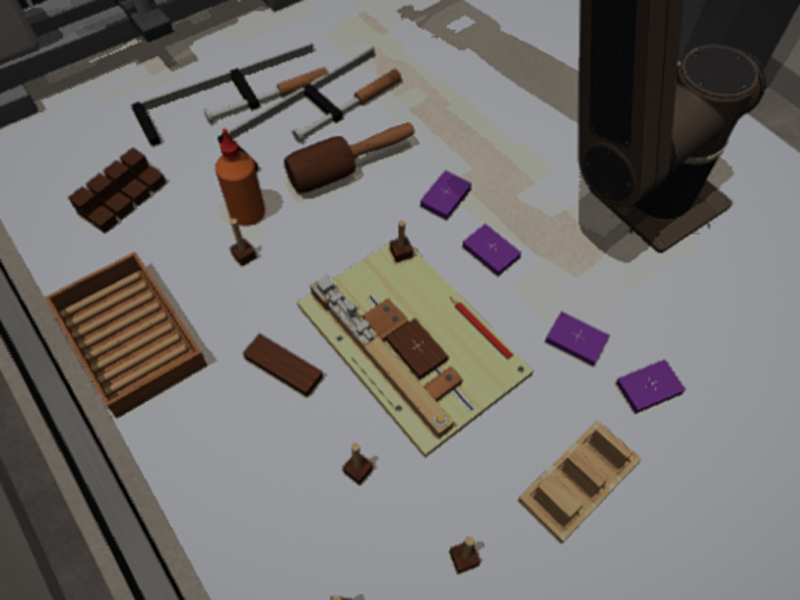

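The top view shows the jig at about (385,300), with the short stop on the left (+y), the long stop on the right, and the rack at (228,335). The knob is near (418,256). Next I'll enlarge that area.

```bash
python3 - <<'E'
import cv2
im=cv2.imread("pics/top0_raw.png")[148:248,122:308]
im=cv2.convertScaleAbs(im,alpha=1.6)
im=cv2.resize(im,None,fx=4.3,fy=4.3,interpolation=cv2.INTER_CUBIC)
a=cv2.imread("pics/scene0_raw.png")
cv2.imwrite("pics/topc.png",im)
s=cv2.resize(cv2.convertScaleAbs(a[150:350,185:420],alpha=1.4),None,fx=3,fy=3,interpolation=cv2.INTER_CUBIC);cv2.imwrite("pics/scc.png",s)
E
```

```text
(no output)
```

View pics/topc.png

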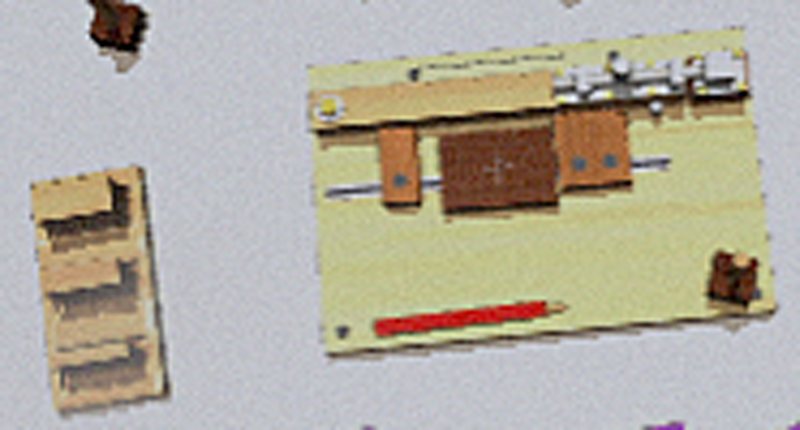

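View pics/scc.png

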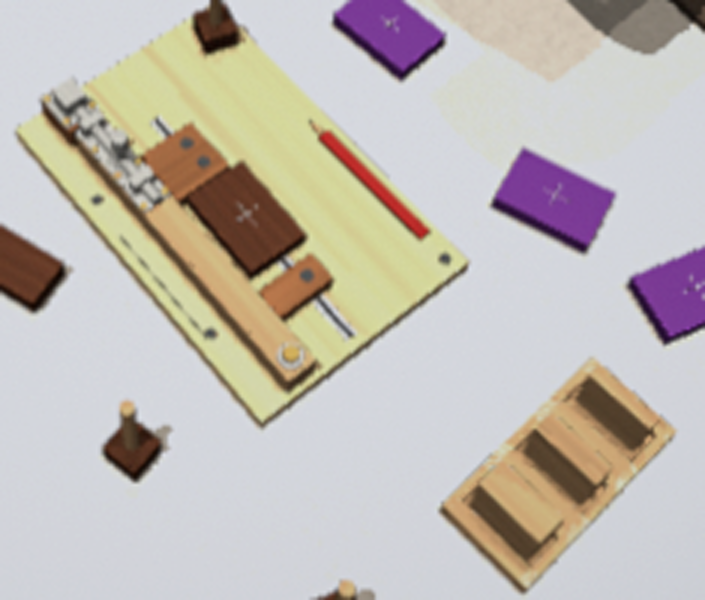

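Crop readings:
- **Jig board corners:** (308,66), (746,28), (775,310) and (327,350).
- **Rack corners:** (32,182), (142,166), (169,395) and (60,412).
- **Thinnest spacer:** in the slot nearest the robot, top at about (102,358).
- **Knob:** about (616,68).

```bash
python3 - <<'E'
from h import *
from scipy.optimize import least_squares
c=ctrl.calibration("top"); s=ctrl.calibration("scene")
f=lambda p:(122+p[0]/4.3,148+p[1]/4.3)
g=lambda p:(185+p[0]/3,150+p[1]/3)
def fit(loc,tp,sp,z):
    def e(x):
        t=x[2]; r=[]
        for l,a,b in zip(loc,tp,sp):
            w=[x[0]+l[0]*np.cos(t)-l[1]*np.sin(t),x[1]+l[0]*np.sin(t)+l[1]*np.cos(t),z]
            for cal,q in((c,a),(s,b)):
                if q is not None:r+=list(np.subtract(proj(cal,w),(f if cal is c else g)(q)))
        return r
    q=least_squares(e,[.6,0.1,0]); print(np.round(q.x,4),np.round(q.fun,1)); return q.x
J=fit([(.115,.145),(.115,-.205),(-.115,-.205),(-.115,.145)],[(308,66),(746,28),(775,310),(327,350)],[(263,420),(18,130),None,(467,264)],.018)
K=fit([(.091,.043),(.091,-.043),(-.091,-.043),(-.091,.043)],[(32,182),(142,166),(169,395),(60,412)],[(522,586),(442,508),(592,360),(675,432)],.018)
np.save("jig.npy",J)
def W(l): t=J[2];return J[:2]+np.array([[np.cos(t),-np.sin(t)],[np.sin(t),np.cos(t)]])@l
def L(w): t=J[2];return np.array([[np.cos(t),np.sin(t)],[-np.sin(t),np.cos(t)]])@(w-J[:2])
print("knob top@94",at(c,*f((616,60)),.094),L(at(c,*f((616,60)),.094)), L(at(s,*g((123,130)),.094)))
for p in[(443,137),(557,127),(559,203),(445,210)]:print("blank",np.round(L(at(c,*f(p),.038)),4))
for p in[(245,275),(305,238),(188,195),(240,163)]:print("blank sc",np.round(L(at(s,*g(p),.038)),4))
t=K[2]
print("slot near",K[:2]-.06*np.array([np.cos(t),np.sin(t)]))
for p in[(60,377),(143,340),(145,352)]:print("sp12",at(c,*f(p),.065))
for p in[(583,380),(592,375),(645,450),(655,432)]:print("sp12s",at(s,*g(p),.065))
E
```

```text
[0.5652 0.0068 0.0461] [-0.7 -0.1 -1.   0.1 -1.2 -0.2 -1.2 -1.3 -0.1  0.1 -1.3  0.4  0.7 -1.3]
[0.5038 0.3223 0.122 ] [-0.6 -0.3  0.7  0.4 -1.2 -0.7 -0.9 -1.8 -1.5 -1.  -0.5 -1.9 -1.9 -0.7
  0.  -0.9]
knob top@94 [ 0.64330495 -0.08848543] [ 0.07363578 -0.09873834] [ 0.06482079 -0.10221922]
blank [0.0408 0.0383]
blank [ 0.0408 -0.0506]
blank [-0.0197 -0.0468]
blank [-0.0172  0.041 ]
blank sc [0.0506 0.0451]
blank sc [-0.0109  0.0495]
blank sc [ 0.0417 -0.0442]
blank sc [-0.0134 -0.0414]
slot near [0.44425393 0.3150139 ]
sp12 [0.42662758 0.3337324 ]
sp12 [0.45160503 0.27214566]
sp12 [0.44257919 0.27055644]
sp12s [0.46035952 0.28891497]
sp12s [0.45180182 0.28992726]
sp12s [0.46091267 0.35675371]
sp12s [0.44469506 0.35099153]
```

```bash
cat >> h.py <<'E'
def info():
    s=ctrl.get_state(); r=R.from_quat(s["tcp_rot"]); 
    print("t",s["time"],"pos",np.round(s["eef_pos"],4),"x",np.round(r.as_matrix()[:,0],3),"y",np.round(r.as_matrix()[:,1],3),"F",np.round(s["contact_force"],1),"q",np.round(s["qpos"],2),"op",s["opening"],s["finger_force"])
    return np.array(s["eef_pos"]),r
def off(target,twist_note=""):
    p,r=info(); print("offset",np.round(r.inv().apply(np.array(target)-p),4))
E
python3 - <<'E'
from h import *
p,r=info(); c=ctrl.calibration("wrist"); T=np.array(c["cam_to_world"]); print(c["fx"],c["cx"],c["cy"])
print("cam in tool",r.inv().apply(T[:3,3]-p),"look",r.inv().apply(-T[:3,2]),"up",r.inv().apply(T[:3,1]))
off([.5,-.07,.30])
t=ctrl.calibration("top"); 
print("glue",at(t,565/1.5625,262/1.5625,.0),at(t,587/1.5625,226/1.5625,.215))
E
```

```text
t 0.1 pos [ 0.157  -0.6559  0.2411] x [0.973 0.233 0.   ] y [ 0.233 -0.973 -0.002] F [-0.1  0.8  0.2] q [-1.49  0.29  1.58  0.    1.28 -0.15] op 1.0014655701936086 0.0
329.49995910676586 253.93216755974308 196.33386797533265
cam in tool [ 0.07687334 -0.00054778 -0.13127735] look [-3.00036769e-01 -8.92218887e-04  9.53927220e-01] up [ 0.95392719 -0.00125207  0.30003559]
t 0.1 pos [ 0.157  -0.6559  0.2411] x [0.973 0.233 0.   ] y [ 0.233 -0.973 -0.002] F [-0.1  0.8  0.2] q [-1.49  0.29  1.58  0.    1.28 -0.15] op 1.0014655701936086 0.0
offset [ 0.4699 -0.4901 -0.0577]
glue [ 0.63668461 -0.42567374] [ 0.64502971 -0.4123942 ]
```

```bash
python3 - <<'E'
from h import *
off([.62,-.06,.23])
E
```

```text
t 0.1 pos [ 0.157  -0.6559  0.2411] x [0.973 0.233 0.   ] y [ 0.233 -0.973 -0.002] F [-0.1  0.8  0.2] q [-1.49  0.29  1.58  0.    1.28 -0.15] op 1.0014655701936086 0.0
offset [ 0.5889 -0.4718  0.0123]
```

Call:
{"op": "step_arm", "data": {"motion": [{"offset": [0.59,-0.47,0.01],"twist": 10.8},{"offset": [0.59,-0.47,0.01],"twist": 10.8},{"offset": [0.59,-0.47,0.01],"twist": 10.8},{"offset": [0.59,-0.47,0.01],"twist": 10.8},{"offset": [0.59,-0.47,0.01],"twist": 10.8},{"offset": [0.59,-0.47,0.01],"twist": 10.8},{"offset": [0.59,-0.47,0.01],"twist": 10.8},{"offset": [0.59,-0.47,0.01],"twist": 10.8},{"offset": [0.59,-0.47,0.01],"twist": 10.8},{"offset": [0.59,-0.47,0.01],"twist": 10.8},{"offset": [0.59,-0.47,0.01],"twist": 10.8},{"offset": [0.59,-0.47,0.01],"twist": 10.8}], "gripper": 0.0854}}

```text
time: 1.3
eef_pos: [0.5272, -0.1817, 0.234]
tcp_rot: [1.0, 0.023, -0.0, -0.0]
contact_force: [0.8, -0.5, 0.8]
opening: 1.001
finger_force: 0.0
```

```bash
python3 - <<'E'
from h import *
off([.62,-.06,.23])
E
```

```text
t 1.3 pos [ 0.5272 -0.1817  0.234 ] x [ 0.999  0.046 -0.   ] y [ 0.046 -0.999 -0.   ] F [ 0.8 -0.5  0.8] q [-0.51  0.04  1.88 -0.    1.23  1.01] op 1.0009841216532869 0.0
offset [ 0.0984 -0.1173  0.004 ]
```

Call:
{"op": "step_arm", "data": {"motion": [{"offset": [0.1,-0.11,0.0],"twist": 0},{"offset": [0.1,-0.11,0.0],"twist": 0},{"offset": [0.1,-0.11,0.0],"twist": 0},{"offset": [0.1,-0.11,0.0],"twist": 0},{"offset": [0.1,-0.11,0.0],"twist": 0},{"offset": [0.1,-0.11,0.0],"twist": 0}]}}

```text
time: 1.9
eef_pos: [0.6206, -0.0698, 0.2338]
tcp_rot: [1.0, 0.023, -0.001, 0.0]
contact_force: [-1.6, -0.1, 0.4]
opening: 0.995
finger_force: 0.0
```

```bash
python3 - <<'E'
from h import *
import pickle
info(); c=ctrl.calibration("wrist"); im=ctrl.read_camera("wrist"); pickle.dump(c,open("w1.pkl","wb")); cv2.imwrite("pics/w1_raw.png",im)
cv2.imwrite("pics/w1.png",cv2.resize(cv2.convertScaleAbs(im,alpha=1.5),(800,600),interpolation=cv2.INTER_CUBIC))
E
```

```text
t 1.9 pos [ 0.6206 -0.0698  0.2338] x [ 0.999  0.046 -0.001] y [ 0.046 -0.999  0.   ] F [-1.6 -0.1  0.4] q [-0.27  0.18  1.71 -0.    1.24  1.25] op 0.9954333976095421 0.0
```

View pics/w1.png

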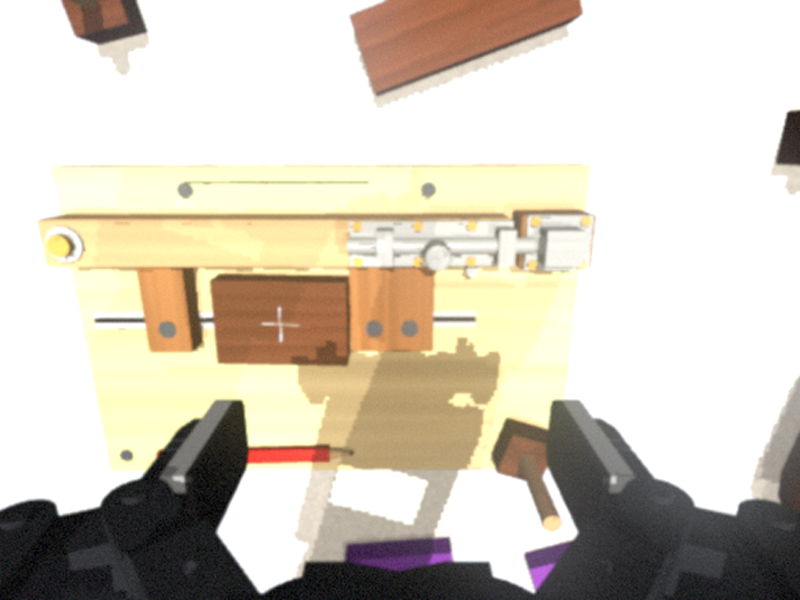

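The wrist view is clear:
- **Knob top:** (437,251)
- **Pin:** (472,272)
- **Blank corners:** (215,278), (349,280), (347,363) and (218,361)
- **Short stop's right edge:** (193,270) to (196,350)
- **Board corners:** (57,167), (587,167) and (108,470)

```bash
cat >> h.py <<'E'
def W(l): 
    J=np.load("jig.npy");t=J[2];return J[:2]+np.array([[np.cos(t),-np.sin(t)],[np.sin(t),np.cos(t)]])@np.array(l)
def L(w): 
    J=np.load("jig.npy");t=J[2];return np.array([[np.cos(t),np.sin(t)],[-np.sin(t),np.cos(t)]])@(np.array(w)-J[:2])
E
python3 - <<'E'
from h import *
import pickle
from scipy.optimize import least_squares
c=pickle.load(open("w1.pkl","rb")); f=lambda p:(p[0]/1.5625,p[1]/1.5625)
loc=[(.115,.145,.018),(.115,-.205,.018),(-.115,.145,.018),(-.007,-.0475,.038),(-.007,-.1035,.038),(-.007,.0605,.038),(-.007,.0905,.038),(.055,-.128,.040)]
px=[(57,167),(587,167),(110,470),(351,350),(433,350),(196,350),(150,350),(472,270)]
def e(x):
    t=x[2];r=[]
    for l,p in zip(loc,px):
        w=[x[0]+l[0]*np.cos(t)-l[1]*np.sin(t),x[1]+l[0]*np.sin(t)+l[1]*np.cos(t),l[2]]
        r+=list(np.subtract(proj(c,w),f(p)))
    return r
q=least_squares(e,np.load("jig.npy"));print(np.round(q.x,4),np.round(q.fun,1));np.save("jig.npy",q.x)
k=at(c,*f((437,251)),.094);print("knob",k,L(k))
for p in[(215,278),(349,280),(347,363),(218,361)]:print("blank",np.round(L(at(c,*f(p),.038)),4))
print("fence front",[np.round(L(at(c,*f(p),.048)),4) for p in[(90,268),(330,269),(500,268)]])
p,r=info(); print("knob in tool",r.inv().apply(np.r_[k,.084]-p))
E
```

```text
[0.5647 0.0069 0.0434] [-3.9 -1.5  3.8  0.2 -0.1  0.4  0.5  1.7  0.4  1.9 -1.5  1.4 -0.4  1.4
  1.4 -3. ]
knob [ 0.64404541 -0.0893194 ] [ 0.07507595 -0.09954938]
blank [0.0454 0.0406]
blank [ 0.0444 -0.0468]
blank [-0.0147 -0.044 ]
blank [-0.0135  0.0446]
fence front [array([0.054 , 0.1141]), array([ 0.0541, -0.036 ]), array([ 0.0551, -0.1431])]
t 1.95 pos [ 0.6206 -0.0702  0.234 ] x [ 0.999  0.045 -0.001] y [ 0.045 -0.999  0.   ] F [-0.   0.1  0.3] q [-0.27  0.18  1.71 -0.    1.24  1.25] op 0.9974427850796929 0.0
knob in tool [0.02272983 0.02019101 0.15001943]
```

Call:
{"op": "step_arm", "data": {"motion": [{"offset": [0.02,-0.016,0.04]},{"offset": [0.02,-0.016,0.08]},{"offset": [0.02,-0.016,0.12]},{"offset": [0.02,-0.016,0.145]},{"offset": [0.02,-0.016,0.146]},{"offset": [0.02,-0.016,0.146]}], "gripper": 0}}

```text
invalid input at $.motion[0]: expected keys offset, twist
```

Call:
{"op": "step_arm", "data": {"motion": [{"offset": [0.0,0.005,0.0]},{"offset": [0.0,0.01,0]},{"offset": [0.0,0.015,0]},{"offset": [0.0,0.02,0]},{"offset": [0.0,0.02,0]}]}}

```text
invalid input at $.motion[0]: expected keys offset, twist
```

```bash
python3 - <<'E'
from h import *
import pickle
p,r=info();print(L(p[:2]))
c=ctrl.calibration("wrist"); im=ctrl.read_camera("wrist"); pickle.dump(c,open("w2.pkl","wb")); cv2.imwrite("pics/w2_raw.png",im)
cv2.imwrite("pics/w2.png",cv2.resize(cv2.convertScaleAbs(im,alpha=1.3),(800,600),interpolation=cv2.INTER_CUBIC))
E
```

```text
t 1.95 pos [ 0.6206 -0.0702  0.234 ] x [ 0.999  0.045 -0.001] y [ 0.045 -0.999  0.   ] F [-0.   0.1  0.3] q [-0.27  0.18  1.71 -0.    1.24  1.25] op 0.9974427850796929 0.0
[ 0.0524456  -0.07938789]
```

View pics/w2.png

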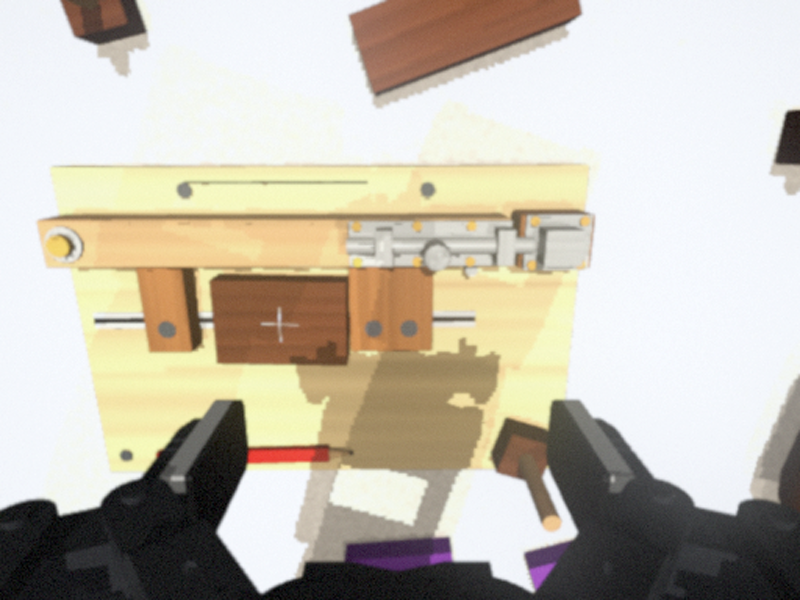

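The moves were refused because the twist key was missing, so this view is unchanged: knob at (436,253). I'll send the moves again.

Call:
{"op": "step_arm", "data": {"motion": [{"offset": [0.02,-0.016,0.04],"twist": 0},{"offset": [0.02,-0.016,0.08],"twist": 0},{"offset": [0.02,-0.016,0.12],"twist": 0},{"offset": [0.02,-0.016,0.145],"twist": 0},{"offset": [0.02,-0.016,0.146],"twist": 0},{"offset": [0.02,-0.016,0.146],"twist": 0}], "gripper": 0}}

```text
time: 2.6
eef_pos: [0.6403, -0.0533, 0.0887]
tcp_rot: [1.0, 0.022, -0.0, -0.0]
contact_force: [0.2, -0.2, -0.1]
opening: 0.006
finger_force: 0.0
```

Call:
{"op": "step_arm", "data": {"motion": [{"offset": [0.0,0.005,0.0],"twist": 0},{"offset": [0.0,0.01,0],"twist": 0},{"offset": [0.0,0.015,0],"twist": 0},{"offset": [0.0,0.02,0],"twist": 0},{"offset": [0.0,0.02,0],"twist": 0}]}}

```text
time: 3.1
eef_pos: [0.6419, -0.0731, 0.0892]
tcp_rot: [1.0, 0.023, 0.001, 0.0]
contact_force: [-0.4, -0.3, 0.2]
opening: 0.0
finger_force: 0.0
```

```bash
python3 - <<'E'
from h import *
p,r=info();print(L(p[:2]))
E
```

```text
t 3.1 pos [ 0.6419 -0.0731  0.0892] x [0.999 0.046 0.001] y [ 0.046 -0.999  0.   ] F [-0.4 -0.3  0.2] q [-0.27  0.38  1.75  0.    1.    1.26] op 0.0004676741124375271 0.0
[ 0.07365978 -0.08323109]
```

Call:
{"op": "step_arm", "data": {"motion": [{"offset": [0.0,0.006,0.0],"twist": 0},{"offset": [0.0,0.012,0],"twist": 0},{"offset": [0.0,0.018,0],"twist": 0}]}}

```text
time: 3.4
eef_pos: [0.6424, -0.0905, 0.0885]
tcp_rot: [1.0, 0.023, 0.0, -0.0]
contact_force: [-0.1, 1.0, 1.3]
opening: -0.004
finger_force: 0.9
```

Call:
{"op": "step_arm", "data": {"motion": [{"offset": [0.0,0.004,0.0],"twist": 0},{"offset": [0.0,0.006,0],"twist": 0}]}}

```text
time: 3.6
eef_pos: [0.6427, -0.0968, 0.0884]
tcp_rot: [1.0, 0.023, 0.0, 0.0]
contact_force: [0.9, 1.2, 0.7]
opening: 0.003
finger_force: 0.8
```

Call:
{"op": "step_arm", "data": {"motion": [{"offset": [0.0,0.004,0.0],"twist": 0},{"offset": [0.0,0.008,0],"twist": 0}]}}

```text
time: 3.8
eef_pos: [0.6427, -0.0998, 0.0884]
tcp_rot: [1.0, 0.022, -0.001, -0.005]
contact_force: [0.2, 20.8, 6.0]
opening: 0.001
finger_force: 10.7
```

Call:
{"op": "step_arm", "data": {"motion": [{"offset": [0.0,0.003,0.0],"twist": 0},{"offset": [0.0,0.005,0],"twist": 0}]}}

```text
time: 4.0
eef_pos: [0.6427, -0.1002, 0.0884]
tcp_rot: [1.0, 0.021, -0.001, -0.009]
contact_force: [-0.2, 28.1, 7.1]
opening: -0.0
finger_force: 14.7
```

Call:
{"op": "step_arm", "data": {"motion": [{"offset": [0.0,0.002,0.0],"twist": 0},{"offset": [0.0,0.003,0],"twist": 0}]}}

```text
time: 4.2
eef_pos: [0.6427, -0.1005, 0.0884]
tcp_rot: [1.0, 0.022, -0.002, -0.011]
contact_force: [-0.8, 33.2, 9.2]
opening: -0.0
finger_force: 17.1
```

Call:
{"op": "step_arm", "data": {"motion": [{"offset": [0.0,-0.03,0.0],"twist": 0},{"offset": [0.0,-0.03,-0.04],"twist": 0},{"offset": [0.0,-0.03,-0.08],"twist": 0},{"offset": [-0.02,-0.06,-0.11],"twist": 0},{"offset": [-0.02,-0.06,-0.14],"twist": 0},{"offset": [-0.02,-0.06,-0.14],"twist": 0}], "gripper": 0.04}}

```text
time: 4.8
eef_pos: [0.6226, -0.0537, 0.2342]
tcp_rot: [1.0, 0.024, 0.005, 0.002]
contact_force: [0.1, 0.6, -0.1]
opening: 0.467
finger_force: 0.0
```

```bash
python3 - <<'E'
from h import *
import pickle
c=ctrl.calibration("wrist"); im=ctrl.read_camera("wrist"); pickle.dump(c,open("w2.pkl","wb")); cv2.imwrite("pics/w2_raw.png",im)
off([.45,.34,.22])
E
```

```text
t 4.85 pos [ 0.6217 -0.0538  0.2312] x [0.999 0.047 0.005] y [ 0.047 -0.999  0.003] F [-0.5  0.5 -0.3] q [-0.25  0.18  1.72 -0.    1.23  1.28] op 0.47084660469414474 0.0
offset [-0.1531 -0.4014  0.0094]
```

Call:
{"op": "step_arm", "data": {"motion": [{"offset": [-0.153,-0.4,0.01],"twist": -94.4},{"offset": [-0.153,-0.4,0.01],"twist": -94.4},{"offset": [-0.153,-0.4,0.01],"twist": -94.4},{"offset": [-0.153,-0.4,0.01],"twist": -94.4},{"offset": [-0.153,-0.4,0.01],"twist": -94.4},{"offset": [-0.153,-0.4,0.01],"twist": -94.4},{"offset": [-0.153,-0.4,0.01],"twist": -94.4},{"offset": [-0.153,-0.4,0.01],"twist": -94.4},{"offset": [-0.153,-0.4,0.01],"twist": -94.4},{"offset": [-0.153,-0.4,0.01],"twist": -94.4},{"offset": [-0.153,-0.4,0.01],"twist": -94.4},{"offset": [-0.153,-0.4,0.01],"twist": -94.4}]}}

```text
time: 6.05
eef_pos: [0.4486, 0.3387, 0.2159]
tcp_rot: [0.662, 0.749, -0.002, -0.0]
contact_force: [0.4, -0.6, -0.5]
opening: 0.466
finger_force: 0.0
```

```bash
python3 - <<'E'
from h import *
import pickle
p,r=info(); print(np.degrees(np.arctan2(r.as_matrix()[1,0],r.as_matrix()[0,0])))
c=ctrl.calibration("wrist"); im=ctrl.read_camera("wrist"); pickle.dump(c,open("w3.pkl","wb")); cv2.imwrite("pics/w3_raw.png",im)
a=cv2.resize(cv2.convertScaleAbs(im,alpha=1.1),(800,600),interpolation=cv2.INTER_CUBIC)
b=cv2.convertScaleAbs(cv2.imread("pics/w2_raw.png"),alpha=1.1)[100:200,180:400]
b=cv2.resize(b,None,fx=1.6,fy=1.6); a[-b.shape[0]:,-b.shape[1]:]=b
cv2.imwrite("pics/w3.png",a)
E
```

```text
t 6.05 pos [0.4486 0.3387 0.2159] x [-0.123  0.992 -0.002] y [ 0.992  0.123 -0.003] F [ 0.4 -0.6 -0.5] q [ 0.47  0.06  1.88 -0.    1.2   0.34] op 0.4655012648982447 0.0
97.05979835527224
```

View pics/w3.png

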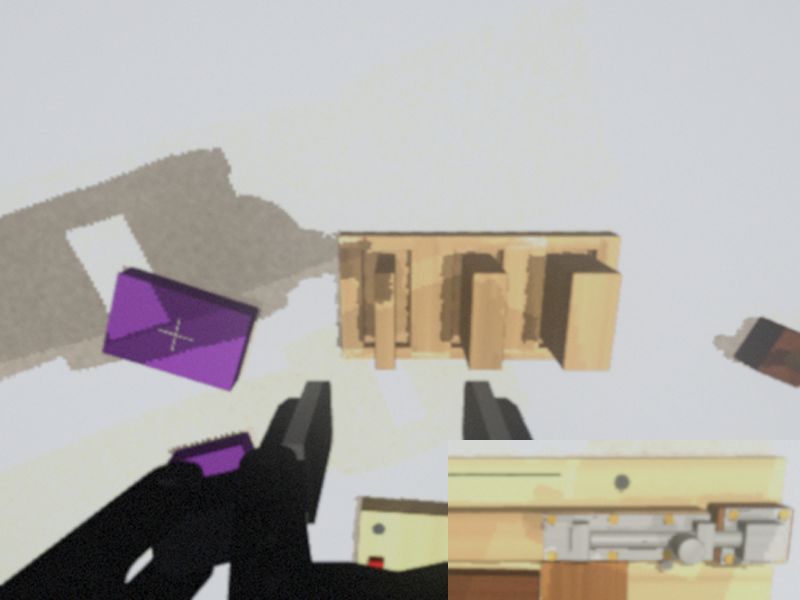

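The inset shows the bolt driven in: the knob is now beside the right staple, by the pin. In the wrist view the thinnest spacer is the left one, with its top between (377,275) and (396,368).

```bash
python3 - <<'E'
from h import *
import pickle
c=pickle.load(open("w3.pkl","rb")); f=lambda p:(p[0]/1.5625,p[1]/1.5625)
q=[at(c,*f(p),.065) for p in[(377,274),(395,274),(396,369),(376,369)]];q=np.array(q);print(np.round(q,4),q.mean(0))
d=(q[0]+q[1]-q[2]-q[3])/2;print("len",np.linalg.norm(d),"ang",np.degrees(np.arctan2(d[1],d[0])))
r4=np.array([at(c,*f(p),.018) for p in[(340,237),(618,237),(343,357)]]);print(np.round(r4,4));e=r4[1]-r4[0];print("rack",np.linalg.norm(e),np.degrees(np.arctan2(e[1],e[0])))
u=e/np.linalg.norm(e);v=np.array([-u[1],u[0]]);print("slot ctr",r4[0]+u*.031-v*.043)
m=q.mean(0);off([*m,.12]);off([*m,.048])
E
```

```text
[[0.4361 0.3452]
 [0.4462 0.3464]
 [0.454  0.2887]
 [0.4421 0.2872]] [0.44460047 0.31687614]
len 0.05828121924631147 ang 96.75496618770865
[[0.4092 0.3548]
 [0.5857 0.3768]
 [0.4188 0.2719]]
rack 0.17782379886835237 7.106615706062694
slot ctr [0.44527628 0.31592297]
t 6.1 pos [0.4488 0.3386 0.2163] x [-0.12   0.993 -0.002] y [ 0.993  0.12  -0.003] F [-0.   0.5 -0.2] q [ 0.47  0.06  1.88 -0.    1.2   0.35] op 0.46844811894684213 0.0
offset [-0.0209 -0.0064  0.0963]
t 6.1 pos [0.4488 0.3386 0.2163] x [-0.12   0.993 -0.002] y [ 0.993  0.12  -0.003] F [-0.   0.5 -0.2] q [ 0.47  0.06  1.88 -0.    1.2   0.35] op 0.46844811894684213 0.0
offset [-0.0208 -0.0062  0.1683]
```

Call:
{"op": "step_arm", "data": {"motion": [{"offset": [-0.021,-0.006,0.04],"twist": 0},{"offset": [-0.021,-0.006,0.08],"twist": 0},{"offset": [-0.021,-0.006,0.12],"twist": 0},{"offset": [-0.021,-0.006,0.15],"twist": 0},{"offset": [-0.021,-0.006,0.168],"twist": 0},{"offset": [-0.021,-0.006,0.168],"twist": 0}]}}

```text
time: 6.7
eef_pos: [0.4432, 0.3157, 0.0462]
tcp_rot: [0.664, 0.748, -0.004, -0.002]
contact_force: [0.2, 0.2, -0.2]
opening: 0.47
finger_force: 0.0
```

Call:
{"op": "step_arm", "data": {"motion": [{"offset": [0,0,0],"twist": 0},{"offset": [0,0,0],"twist": 0},{"offset": [0,0,0],"twist": 0},{"offset": [0,0,0],"twist": 0},{"offset": [0,0,0],"twist": 0}], "gripper": 0, "grip_force": 30}}

```text
time: 7.2
eef_pos: [0.4466, 0.318, 0.0516]
tcp_rot: [0.662, 0.749, 0.001, 0.001]
contact_force: [0.5, -0.4, 3.3]
opening: 0.129
finger_force: 36.5
```

```bash
python3 - <<'E'
from h import *
info()
E
```

```text
t 7.2 pos [0.4466 0.318  0.0516] x [-0.123  0.992  0.001] y [0.992 0.123 0.002] F [ 0.5 -0.4  3.3] q [ 0.43  0.25  2.01 -0.    0.88  0.31] op 0.12909409947488756 36.470768451690674
```

Call:
{"op": "step_arm", "data": {"motion": [{"offset": [0,0,-0.02],"twist": 0},{"offset": [0,0,-0.06],"twist": 0},{"offset": [0,0,-0.1],"twist": 0},{"offset": [0,0,-0.14],"twist": 0},{"offset": [0,0,-0.14],"twist": 0}]}}

```text
time: 7.7
eef_pos: [0.4493, 0.3195, 0.1981]
tcp_rot: [0.662, 0.749, 0.006, 0.003]
contact_force: [0.1, -1.0, 0.5]
opening: 0.133
finger_force: 36.1
```

```bash
python3 - <<'E'
from h import *
w=W((.018,.0528));print(w);p,r=info();off([*w,.16])
J=np.load("jig.npy");print("twist",np.degrees(np.arctan2(r.as_matrix()[1,0],r.as_matrix()[0,0])-J[2]))
E
```

```text
[0.58040902 0.06040837]
t 7.7 pos [0.4493 0.3195 0.1981] x [-0.123  0.992  0.004] y [0.992 0.123 0.013] F [ 0.1 -1.   0.5] q [0.43 0.05 1.93 0.   1.15 0.31] op 0.1326511555614965 36.06440484523773
t 7.7 pos [0.4493 0.3195 0.1981] x [-0.123  0.992  0.004] y [0.992 0.123 0.013] F [ 0.1 -1.   0.5] q [0.43 0.05 1.93 0.   1.15 0.31] op 0.1326511555614965 36.06440484523773
offset [-0.2734  0.0977  0.0382]
twist 94.57724703129854
```

Call:
{"op": "step_arm", "data": {"motion": [{"offset": [-0.273,0.098,0.02],"twist": 94.6},{"offset": [-0.273,0.098,0.02],"twist": 94.6},{"offset": [-0.273,0.098,0.02],"twist": 94.6},{"offset": [-0.273,0.098,0.02],"twist": 94.6},{"offset": [-0.273,0.098,0.02],"twist": 94.6},{"offset": [-0.273,0.098,0.02],"twist": 94.6},{"offset": [-0.273,0.098,0.03],"twist": 94.6},{"offset": [-0.273,0.098,0.04],"twist": 94.6},{"offset": [-0.273,0.098,0.06],"twist": 94.6},{"offset": [-0.273,0.098,0.07],"twist": 94.6},{"offset": [-0.273,0.098,0.07],"twist": 94.6},{"offset": [-0.273,0.098,0.07],"twist": 94.6}]}}

```text
time: 8.9
eef_pos: [0.5757, 0.0589, 0.1189]
tcp_rot: [1.0, 0.021, -0.001, -0.0]
contact_force: [-0.7, 0.0, 0.2]
opening: 0.133
finger_force: 36.0
```

Call:
{"op": "step_arm", "data": {"motion": [{"offset": [0,0,0],"twist": 0},{"offset": [0,0,0],"twist": 0}]}}

```text
time: 9.1
eef_pos: [0.5767, 0.0588, 0.1205]
tcp_rot: [1.0, 0.022, 0.0, 0.0]
contact_force: [0.2, 1.0, -0.5]
opening: 0.132
finger_force: 36.0
```

```bash
python3 - <<'E'
from h import *
import pickle
p,r=info(); print(np.arctan2(r.as_matrix()[1,0],r.as_matrix()[0,0]),L(p[:2]))
c=ctrl.calibration("wrist"); im=ctrl.read_camera("wrist"); pickle.dump(c,open("w4.pkl","wb")); cv2.imwrite("pics/w4_raw.png",im)
a=cv2.resize(im[130:330,140:400],None,fx=3,fy=3,interpolation=cv2.INTER_CUBIC)
cv2.imwrite("pics/w4.png",cv2.convertScaleAbs(a,alpha=1.2))
E
```

```text
t 9.1 pos [0.5767 0.0588 0.1205] x [0.999 0.045 0.   ] y [ 0.045 -0.999  0.   ] F [ 0.2  1.  -0.5] q [-0.07  0.21  1.91  0.    1.02  1.45] op 0.13154381237134136 36.00492775440216
0.04499243239115777 [0.0142029  0.05138453]
```

View pics/w4.png

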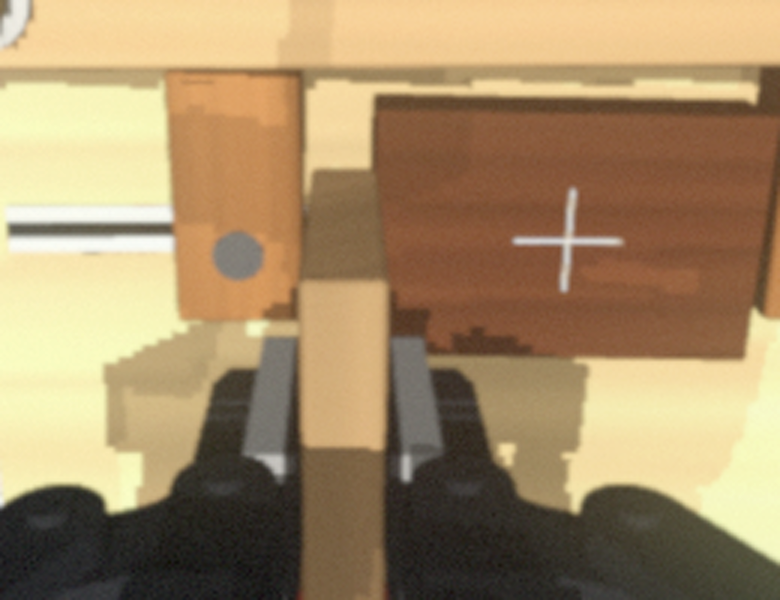

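The hover view shows the held spacer lined up with the gap. Its far bottom edge runs (313,170) to (377,170), the short stop's right top edge is at x≈292, and the blank's left top edge runs (378,108) to (391,350).

```bash
python3 - <<'E'
from h import *
import pickle
c=pickle.load(open("w4.pkl","rb")); f=lambda p:(140+p[0]/3,130+p[1]/3)
P=lambda p,z:np.round(L(at(c,*f(p),z))*1000,1)
print("stop top edge",P((294,80),.038),P((292,318),.038),"stop bottom",P((302,80),.018))
print("stop left",P((168,75),.038),P((180,318),.038))
print("blank",P((378,108),.038),P((392,350),.038),P((775,115),.038),P((743,357),.038),"bot",P((374,97),.018))
for z in(.074,.078,.082):print("spacer bottom",z,P((313,170),z),P((377,170),z))
for z in(.13,.134,.138):print("spacer top",z,P((302,280),z),P((388,280),z))
print("fence front",P((300,67),.048), P((600,67),.048))
print("long stop",P((762,310),.038))
E
```

```text
stop top edge [50.9 62.7] [-5.7 63.8] stop bottom [47.2 61.7]
stop left [52.  90.1] [-5.8 90.2]
blank [44.8 44.2] [-13.9  40.1] [ 43.4 -43.1] [-15.4 -43.3] bot [43.1 44.5]
spacer bottom 0.074 [40.7 57.5] [40.7 45.6]
spacer bottom 0.078 [41.8 57.4] [41.9 45.7]
spacer bottom 0.082 [43.  57.3] [43.  45.9]
spacer top 0.13 [41.4 57.4] [41.4 46. ]
spacer top 0.134 [43.  57.2] [43.  46.2]
spacer top 0.138 [44.6 57. ] [44.6 46.4]
fence front [55.5 60.9] [55.7 -1.2]
long stop [ -3.2 -46.3]
```

Call:
{"op": "step_arm", "data": {"motion": [{"offset": [0.004,-0.001,0.01],"twist": 0},{"offset": [0.004,-0.001,0.025],"twist": 0},{"offset": [0.004,-0.001,0.034],"twist": 0},{"offset": [0.004,-0.001,0.034],"twist": 0},{"offset": [0.004,-0.001,0.034],"twist": 0}]}}

```text
time: 9.65
eef_pos: [0.5801, 0.06, 0.0855]
tcp_rot: [1.0, 0.021, -0.001, -0.0]
contact_force: [-0.4, -0.5, -0.2]
opening: 0.133
finger_force: 36.0
```

```bash
python3 - <<'E'
from h import *
p,r=info();print(L(p[:2]))
E
```

```text
t 9.65 pos [0.5801 0.06   0.0855] x [ 0.999  0.043 -0.002] y [ 0.043 -0.999 -0.   ] F [-0.4 -0.5 -0.2] q [-0.07  0.27  1.91 -0.    0.96  1.46] op 0.13329102928203626 36.00437879562378
[0.01763271 0.05237016]
```

Call:
{"op": "step_arm", "data": {"motion": [{"offset": [0,0,0.004],"twist": 0},{"offset": [0,0,0.008],"twist": 0},{"offset": [0,0,0.008],"twist": 0}]}}

```text
time: 9.95
eef_pos: [0.5802, 0.0599, 0.0779]
tcp_rot: [1.0, 0.021, -0.0, -0.0]
contact_force: [-0.9, -0.6, -0.1]
opening: 0.133
finger_force: 36.0
```

Call:
{"op": "step_arm", "data": {"motion": [{"offset": [0,0,0.003],"twist": 0},{"offset": [0,0,0.007],"twist": 0},{"offset": [0,0,0.007],"twist": 0}]}}

```text
time: 10.25
eef_pos: [0.58, 0.06, 0.0707]
tcp_rot: [1.0, 0.021, -0.001, -0.0]
contact_force: [-0.5, 0.7, -0.2]
opening: 0.134
finger_force: 36.0
```

Call:
{"op": "step_arm", "data": {"motion": [{"offset": [0,0,0.003],"twist": 0},{"offset": [0,0,0.006],"twist": 0},{"offset": [0,0,0.006],"twist": 0}]}}

```text
time: 10.55
eef_pos: [0.5801, 0.06, 0.0648]
tcp_rot: [1.0, 0.021, -0.001, -0.0]
contact_force: [-1.0, -0.0, -0.5]
opening: 0.13
finger_force: 36.0
```

Call:
{"op": "step_arm", "data": {"motion": [{"offset": [0,0,0.002],"twist": 0},{"offset": [0,0,0.004],"twist": 0},{"offset": [0,0,0.004],"twist": 0}]}}

```text
time: 10.85
eef_pos: [0.5803, 0.0599, 0.061]
tcp_rot: [1.0, 0.021, -0.0, -0.0]
contact_force: [-0.3, 0.3, -0.5]
opening: 0.131
finger_force: 36.0
```

Well inside the gap with no contact. I'll go down until it touches the board.

Call:
{"op": "step_arm", "data": {"motion": [{"offset": [0,0,0.002],"twist": 0},{"offset": [0,0,0.002],"twist": 0}]}}

```text
time: 11.05
eef_pos: [0.5807, 0.0599, 0.0606]
tcp_rot: [1.0, 0.022, -0.0, 0.0]
contact_force: [-3.0, 0.2, 6.1]
opening: 0.132
finger_force: 36.8
```

Call:
{"op": "step_arm", "data": {"motion": [{"offset": [0,0,0.002],"twist": 0},{"offset": [0,0,0.002],"twist": 0}]}}

```text
time: 11.25
eef_pos: [0.5809, 0.0599, 0.0606]
tcp_rot: [1.0, 0.022, -0.001, 0.0]
contact_force: [-8.6, 0.0, 14.9]
opening: 0.132
finger_force: 38.2
```

Call:
{"op": "step_arm", "data": {"motion": [{"offset": [0,0,0.001],"twist": 0},{"offset": [0,0,0.001],"twist": 0}]}}

```text
time: 11.45
eef_pos: [0.5809, 0.0599, 0.0606]
tcp_rot: [1.0, 0.022, -0.001, 0.0]
contact_force: [-10.3, 0.0, 19.5]
opening: 0.133
finger_force: 39.0
```

Call:
{"op": "step_arm", "data": {"motion": [{"offset": [0,0,-0.002],"twist": 0},{"offset": [0,0,-0.004],"twist": 0}]}}

```text
time: 11.65
eef_pos: [0.5809, 0.0599, 0.0611]
tcp_rot: [1.0, 0.021, 0.001, 0.0]
contact_force: [0.2, 0.2, -0.7]
opening: 0.134
finger_force: 36.0
```

Call:
{"op": "step_arm", "data": {"motion": [{"offset": [0,0,0],"twist": 0},{"offset": [0,0,0],"twist": 0},{"offset": [0,0,0],"twist": 0}], "gripper": 0.03}}

```text
time: 11.95
eef_pos: [0.5803, 0.0599, 0.0599]
tcp_rot: [1.0, 0.021, -0.0, -0.0]
contact_force: [0.3, 0.4, 0.1]
opening: 0.351
finger_force: 0.0
```

Call:
{"op": "step_arm", "data": {"motion": [{"offset": [0,0,-0.03],"twist": 0},{"offset": [0,0,-0.07],"twist": 0},{"offset": [0,0,-0.1],"twist": 0},{"offset": [0,0,-0.12],"twist": 0},{"offset": [0,0,-0.12],"twist": 0}]}}

```text
time: 12.45
eef_pos: [0.5828, 0.0598, 0.1842]
tcp_rot: [1.0, 0.021, 0.004, 0.0]
contact_force: [0.4, -0.9, 1.3]
opening: 0.349
finger_force: 0.0
```

```bash
python3 - <<'E'
from h import *
import pickle
p,r=info(); print(L(p[:2]))
c=ctrl.calibration("wrist"); im=ctrl.read_camera("wrist"); pickle.dump(c,open("w5.pkl","wb")); cv2.imwrite("pics/w5_raw.png",im)
a=cv2.resize(im[110:310,140:400],None,fx=3,fy=3,interpolation=cv2.INTER_CUBIC)
cv2.imwrite("pics/w5.png",cv2.convertScaleAbs(a,alpha=1.2))
E
```

```text
t 12.45 pos [0.5828 0.0598 0.1842] x [0.999 0.043 0.007] y [ 0.043 -0.999  0.001] F [ 0.4 -0.9  1.3] q [-0.07  0.14  1.86  0.    1.14  1.46] op 0.3490781451019393 0.0
[0.0203436  0.05210101]
```

View pics/w5.png

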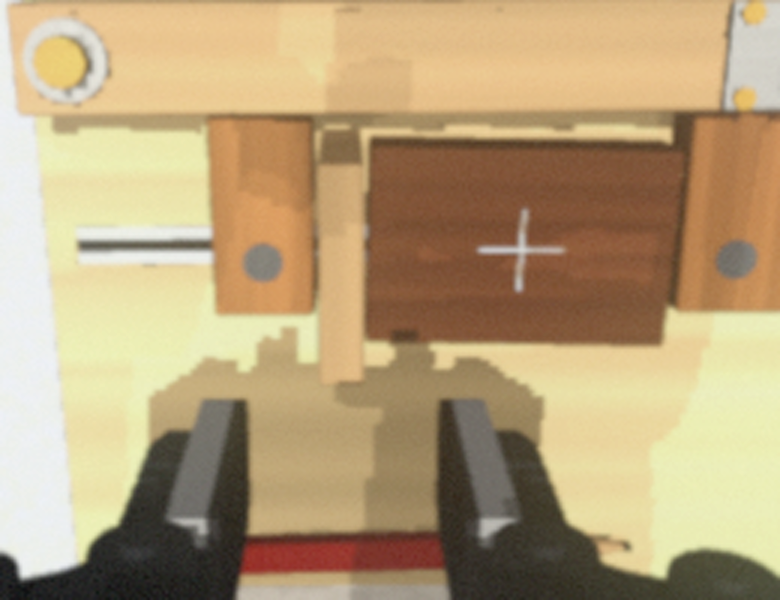

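The spacer now stands in the gap at (340,260), between the short stop and the blank, and it's released. I'll go behind the blank and keep to its right half, clear of the spacer.

Call:
{"op": "step_arm", "data": {"motion": [{"offset": [-0.03,0.03,0],"twist": 0},{"offset": [-0.065,0.062,0],"twist": 0},{"offset": [-0.065,0.062,0.04],"twist": 0},{"offset": [-0.065,0.062,0.08],"twist": 0},{"offset": [-0.065,0.062,0.12],"twist": 0},{"offset": [-0.065,0.062,0.135],"twist": 0},{"offset": [-0.065,0.062,0.135],"twist": 0}], "gripper": 0.03}}

```text
time: 13.2
eef_pos: [0.5138, -0.004, 0.04]
tcp_rot: [1.0, 0.021, -0.005, -0.001]
contact_force: [-0.1, 0.3, 0.6]
opening: 0.351
finger_force: 0.0
```

```bash
python3 - <<'E'
from h import *
p,r=info();print(L(p[:2]))
E
```

```text
t 13.2 pos [ 0.5138 -0.004   0.04  ] x [ 0.999  0.043 -0.011] y [ 0.042 -0.999 -0.003] F [-0.1  0.3  0.6] q [-0.21  0.21  2.09 -0.    0.86  1.32] op 0.35103133180793505 0.0
[-0.05135368 -0.00868148]
```

Call:
{"op": "step_arm", "data": {"motion": [{"offset": [0,0,0.002],"twist": 0},{"offset": [0,0,0.004],"twist": 0},{"offset": [0,0,0.004],"twist": 0}]}}

```text
time: 13.5
eef_pos: [0.519, -0.0049, 0.0423]
tcp_rot: [1.0, 0.021, 0.001, 0.0]
contact_force: [0.1, 0.2, -0.2]
opening: 0.355
finger_force: 0.0
```

Call:
{"op": "step_arm", "data": {"motion": [{"offset": [0.008,0,0],"twist": 0},{"offset": [0.016,0,0],"twist": 0},{"offset": [0.02,0,0],"twist": 0}]}}

```text
time: 13.8
eef_pos: [0.5398, -0.0041, 0.0422]
tcp_rot: [1.0, 0.021, 0.001, 0.0]
contact_force: [-1.3, -0.4, 1.1]
opening: 0.35
finger_force: 0.4
```

Call:
{"op": "step_arm", "data": {"motion": [{"offset": [0.004,0,0],"twist": 0},{"offset": [0.008,0,0],"twist": 0},{"offset": [0.01,0,0],"twist": 0}]}}

```text
time: 14.1
eef_pos: [0.5486, -0.0035, 0.0413]
tcp_rot: [1.0, 0.021, -0.0, -0.0]
contact_force: [-0.8, -0.0, 0.3]
opening: 0.349
finger_force: 0.4
```

The fingers touch the blank but sit high (TCP z at 42 mm). I'll back off a little, go lower, and push again.

Call:
{"op": "step_arm", "data": {"motion": [{"offset": [-0.004,0,0],"twist": 0},{"offset": [-0.006,0,0.0],"twist": 0},{"offset": [-0.006,0,0.004],"twist": 0},{"offset": [-0.006,0,0.008],"twist": 0},{"offset": [-0.006,0,0.008],"twist": 0}]}}

```text
time: 14.6
eef_pos: [0.5415, -0.0037, 0.0325]
tcp_rot: [1.0, 0.021, -0.001, -0.0]
contact_force: [-0.1, 0.1, -0.8]
opening: 0.354
finger_force: 0.0
```

Call:
{"op": "step_arm", "data": {"motion": [{"offset": [0.003,0,0],"twist": 0},{"offset": [0.006,0,0],"twist": 0},{"offset": [0.006,0,0],"twist": 0}]}}

```text
time: 14.9
eef_pos: [0.549, -0.0036, 0.0336]
tcp_rot: [1.0, 0.021, 0.0, 0.0]
contact_force: [-0.4, -0.1, 0.1]
opening: 0.354
finger_force: 0.0
```

Call:
{"op": "step_arm", "data": {"motion": [{"offset": [0.002,0,0],"twist": 0},{"offset": [0.004,0,0],"twist": 0},{"offset": [0.004,0,0],"twist": 0}]}}

```text
time: 15.2
eef_pos: [0.5498, -0.0034, 0.033]
tcp_rot: [1.0, 0.022, -0.004, -0.0]
contact_force: [-7.5, -1.2, 5.9]
opening: 0.349
finger_force: 3.7
```

Call:
{"op": "step_arm", "data": {"motion": [{"offset": [0.001,0,-0.001],"twist": 0},{"offset": [0.002,0,-0.001],"twist": 0},{"offset": [0.002,0,-0.001],"twist": 0},{"offset": [0.002,0,-0.001],"twist": 0}]}}

```text
time: 15.6
eef_pos: [0.5505, -0.0037, 0.033]
tcp_rot: [1.0, 0.022, -0.005, 0.0]
contact_force: [-8.4, -3.1, 3.2]
opening: 0.351
finger_force: 4.4
```

```bash
python3 - <<'E'
from h import *
p,r=info();print(L(p[:2]))
im=ctrl.read_camera("wrist"); cv2.imwrite("pics/w6_raw.png",im)
a=cv2.resize(cv2.convertScaleAbs(im,alpha=1.2),(640,480),interpolation=cv2.INTER_CUBIC)[:400]
t=ctrl.read_camera("top")[155:225,180:310]; t=cv2.resize(cv2.convertScaleAbs(t,alpha=1.5),(371,200),interpolation=cv2.INTER_CUBIC)
s=ctrl.read_camera("scene")[150:300,180:360]; s=cv2.resize(cv2.convertScaleAbs(s,alpha=1.3),(240,200))
o=np.zeros((600,640,3),np.uint8);o[:400]=a;o[400:,:371]=t;o[400:,380:620]=s
cv2.imwrite("pics/w6.png",o)
E
```

```text
t 15.6 pos [ 0.5505 -0.0037  0.033 ] x [ 0.999  0.045 -0.011] y [ 0.045 -0.999  0.   ] F [-8.4 -3.1  3.2] q [-0.19  0.29  2.   -0.    0.86  1.34] op 0.35101035042214673 4.361918717622757
[-0.01469462 -0.00992656]
```

View pics/w6.png

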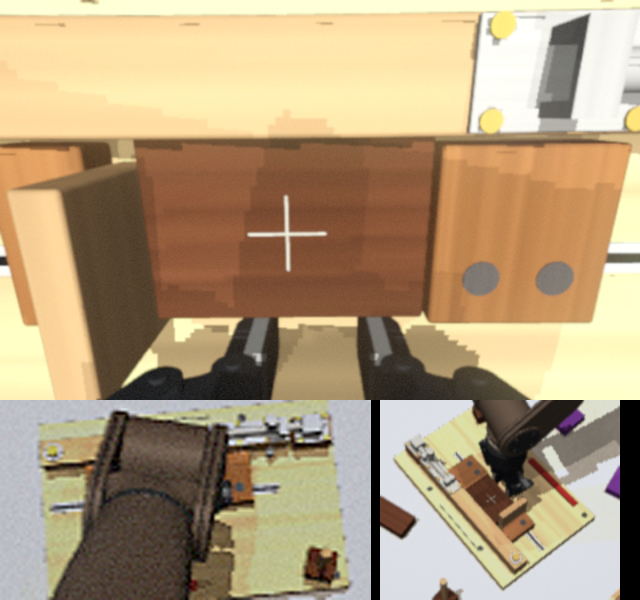

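The blank is square and tight against the fence: its far edge at y≈140 is parallel to the fence. The spacer stands upright, clear of the gripper. I'll press slightly harder and check that the force holds steady.

Call:
{"op": "step_arm", "data": {"motion": [{"offset": [0.001,0,0],"twist": 0},{"offset": [0.002,0,0],"twist": 0},{"offset": [0.002,0,0],"twist": 0},{"offset": [0.002,0,0],"twist": 0},{"offset": [0.002,0,0],"twist": 0}]}}

```text
time: 16.25
eef_pos: [0.5506, -0.0037, 0.033]
tcp_rot: [1.0, 0.023, -0.008, 0.0]
contact_force: [-14.4, -5.6, 7.8]
opening: 0.352
finger_force: 7.3
```

Call:
{"op": "step_arm", "data": {"motion": [{"offset": [0,0,0],"twist": 0},{"offset": [0,0,0],"twist": 0},{"offset": [0,0,0],"twist": 0},{"offset": [0,0,0],"twist": 0},{"offset": [0,0,0],"twist": 0},{"offset": [0,0,0],"twist": 0}]}}

```text
time: 16.85
eef_pos: [0.5506, -0.0037, 0.033]
tcp_rot: [1.0, 0.023, -0.008, 0.0]
contact_force: [-14.5, -5.0, 9.1]
opening: 0.35
finger_force: 7.2
```

The push is steady at about 14 N, so I'm handing it in.

```bash
python3 - <<'E'
from h import *
print(ctrl.sign_off())
E
```

```text
the job is handed in; nothing more can be done
None
```

I handed the job in at about 17 s: the bolt is home, the 12 mm spacer stands released in the wide gap, and the blank is held square and flush against the fence with about 14 N; no verdict came back.

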